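# Pop open the sample hatch of the cuvette reader

## Task

Open the sample hatch of the cuvette reader, the white bench instrument with the smaller hatch and the oblong display: press the ribbed front end of the hatch down once with a fingertip until its push-push latch lets go, then move straight up out of its way so that it can pop up by itself. Do not push it back once it has popped; watch until it has stood fully open, untouched, for about two seconds, then finish. Leave the heater with the bigger hatch shut and do not push, lift or knock over the two bottles and the jar.

Things in the scene. Friction and masses are not known exactly. Their poses are not given: they have to be found in the camera images.
- reader: Cuvette reader, the task's instrument: white housing 170 (x) x 150 (y), top 85 mm above its origin, fixed. On screw feet that raise it 0 to 25 mm. Origin: centre of its underside. Its +x runs from its front (flush oblong display) to its back. Pale grey hatch, 72 (x) x 60 (y) x 8 mm, level on top, 6 mm proud, from x = -22 mm to its hinge at x = +50 mm. Reader and heater may have swapped places.
- reader_press (a point): Where to press: middle of the three short dark ribs on the hatch's upper face, 14 mm from its front edge, 58 mm from the hinge, midway across; about 92 mm above the reader's origin when shut. Moves with the hatch. Nothing on the reader stands higher than the hatch.
- reader_hinge (a point): Middle of the reader hatch's hinge axis, at the far edge of the hatch, 83 mm above the reader's origin; the axis runs along the reader's y.
- reader_hatch (a joint): Hatch angle, rad: about 0.01 shut, 1.2 fully open (stop), negative pressed in. At the ribs it yields at 3 to 4 N; the latch trips after about 4 mm, a firm stop comes at 5 to 6 mm (-0.08). A lesser press lets it return. Once tripped it pushes up under the finger (5 to 15 N) and follows it; a damped spring lifts it to 1.2 in about 2 s. Raise the hand 150 mm or more to be clear of its swing.
- heater: Block heater, to be left alone: white housing 170 (x) x 160 (y), top 85 mm above its origin, two round knobs at its front, fixed, on screw feet that raise it 0 to 25 mm; hatch 95 (x) x 120 (y) mm, 6 mm proud. Origin: centre of its underside.
- heater_hatch (a joint): Angle of the heater's hatch in rad, about 0.015 shut; it has the same kind of push-push latch and must stay shut.
- reagent: Amber bottle with white cap, 48 mm across, 100 mm high, loose, upright; a bystander. Origin: centre of its underside.
- dropper: Dropper bottle, 28 mm across, 80 mm high, loose, upright; a bystander. Origin: centre of its underside.
- jar: White jar, 48 mm across, 60 mm high, loose, upright; a bystander. Origin: centre of its underside.
There are look-alikes about, which are no part of the job. Leave any brown look-alike of the reader alone.

How it is judged:
On the way, in this order (a step that is already met when the one before it is completed fails the run):
1. a finger presses the reader's hatch down into its latch (value of joint reader_hatch below -0.015 rad and contact force between the fingers and reader above 0.5 N).
2. the hatch has popped fully open and stands so, untouched, for 1.5 s (value of joint reader_hatch above 1.05 rad and contact force between anything else and reader below 0.2 N), for 1.5 s.
At the end, for the whole second after the job is handed in: The reader's hatch stands open by more than 1.05 rad and is at rest, after having stood so untouched for at least 1.5 s; the heater's hatch is shut (below 0.12 rad); the bottles and the jar are within 20 mm of where they were (value of joint reader_hatch above 1.05 rad and velocity of joint reader_hatch between -0.05 and 0.05 rad/s and value of joint heater_hatch below 0.12 rad and distance of each of reagent, dropper, jar from where it was at the start of the episode below 0.02 m).
It fails at once if the popped hatch is pushed back down (closing faster than 0.25 rad/s between 0.15 and 1.1 rad) (value of joint reader_hatch between 0.15 and 1.1 rad and velocity of joint reader_hatch below -0.25 rad/s).
It fails at once if the heater's hatch is pressed or opened (value of joint heater_hatch above 0.12 rad or value of joint heater_hatch below -0.04 rad).
It fails at once if a bottle or the jar is pushed, lifted or knocked over (moved more than 20 mm) (distance of any of reagent, dropper, jar from where it was at the start of the episode above 0.02 m).
It also fails if it takes over 38 s, if anything falls off the work surface, if the arm or the gripper's body presses on something with over 40 N, if the wrist force passes 120 N, or if a joint passes its speed limit or range.

## Robot

A 6-joint arm with a two-finger parallel gripper is mounted at the origin on the work surface. World frame = base frame: x ahead of the robot, y to its left, z up, the work surface at z = 0. Lengths are in m, angles in rad, forces in N, time in s.
With the tool pointing down it reaches from about 0.25 to 0.725 m from the base axis. Payload 4 kg.
Tool frame: the origin (TCP) lies midway between the tips of the shut fingers; the grasp point (between the pads) lies 19 mm behind it; z points along the fingers, y is the line along which they close (so a half turn about z gives the same grasp; the last joint's range is limited). The gripper opens to 85 mm and grips with 20 to 120 N. Pads are 22 mm wide; open, the fingers measure 114 mm over their backs; the gripper's body (76 mm by 85 mm) begins 54 mm behind the grasp point. The pads swing forward as they close: fully open they stand 13 mm farther back than shut.
Start: joints at [-1.152, 0.241, 0.005, 1.335, 0, 1.571], TCP at [0.203, -0.457, 0.231] pointing down, gripper open.
Joint ranges: [-2.72, 2.72], [-1.05, 1.87], [-1.09, 1.28], [-1.99, 2.15], [-1.42, 1.44], [-3.14, 3.14]. Speed limits (rad/s): [2.79, 2.79, 3.14, 3.14, 3.14, 3.14].

## Interface

Orientations are given as a unit quaternion [x, y, z, w].
In Python, from workcell import bot gives the robot as it stands.
- The arm moves only by the tool move_arm, never from a script. Its argument "motion" is a list of rows, each an object of numbers: "x", "y", "z": the shift along the tool's x, y, z in cm; "yaw": the turn about the tool's z in degrees. A call has 1 to 20 rows; each row is the pose to reach, as a shift and turn from the pose commanded when the call began, along the tool's axes at that moment; what a row does not reach only later rows make up. A row lasts 1/8 s, in which the tool goes at most 62.5 mm and 10.7 degrees, less where a joint would pass 70% of its speed; a pose out of reach is approached as far as the arm can. A call with a gripper value outside its range is refused whole. "gripper" is the opening, from -1 (shut) to 1 (fully open), set as the call begins (left out, the last holds). The fingers move at their own pace and stop on an object; the grip force is fixed at half the most. Time passes only in rows, so rows that repeat a pose let the fingers close. It gives the time, the measured TCP pose, the force, the opening and the grip force at its end, in the units of the state.
- bot.get_obs(): the state, without advancing time (a new reading comes with each control period).
- bot.camera(name): name is "side" or "top" or "wrist"; returns the picture (400x640x3 uint8, blue, green, red); there is no depth.
- bot.camera_model(name): a dict with "K" (3x3 intrinsics, pixels), "dist" ([k1, k2, p1, p2, k3] as OpenCV has them; the pictures are not rectified), "world_from_camera" (4x4, takes a point from camera to world coordinates). Camera axes: x right, y down, z forward; pixel columns grow to the right and rows downward; lengths in m; the calibration is good to about 2 mm. A picture is of the moment at which its call begins: read the wrist's pose just before it. camera_model takes no time and is no camera call; for the wrist camera it gives the pose at the moment of the call.
- bot.job_done(): hands the job in; it is judged then, once.
Trained networks look in the newest picture that a camera, given by its name, has taken for a name from the list of things; names that differ only in an ending like _2 or _b are one class to them, and where a whole thing is asked for, a point or a joint stands for the part that bears it (a point fixed in the world has none). Each returns a list of dicts, best first, with "score" (0 to 1); they miss things now and then, are a little off and sometimes report something else, mostly with a low value. They report only what shows in the picture. A call takes as long as a camera call. They do not tell look-alikes from the thing itself.
- bot.cut_out(camera, name): "mask" (400x640 bool, what is visible of it) and "centre" ([row, column] in pixels, amid what is visible of it).
The state is a dict: "clock": time; "joint_pos": joint angles; "joint_vel": joint speeds; "tau": joint torques, N m; "eef_pos": TCP position; "tool_rot": TCP orientation; "ft_force": force on the tool from outside, world axes, zero at the start; "ft_torque": the same for the moment, N m; "grip_width": finger opening in m; "grasp_force": force on a finger pad.
Only numpy, scipy, OpenCV 4.12 (cv2) and the standard library are available. Lean on these libraries where they do the work, as an engineer would, in place of code of your own. Each camera call takes 0.05 s, during which the arm holds its last target. There are 200 camera calls.

## Working session

There is one attempt and no reset: what is moved stays moved. The work goes in short steps, Python scripts to look and compute and a tool call to move; the robot and the scene stay as the last step left them, time stands still between calls to the robot, and variables do not carry over. Pictures are saved under pics/ and viewed, at most 10 in all, crops included, and the job is handed in when it is done.

Besides the shell and the picture viewer there is one more tool, called after "Emit:" as name(argument=value, ...), one argument or row to a line, values as JSON. move_arm: Moves the arm, as the interface text tells. Its arguments: {"type":"object","properties":{"motion":{"type":"array"},"gripper":{"type":"number"}},"required":["motion"]}

```bash
mkdir -p pics
cat > h.py <<'E'
import numpy as np, cv2
from workcell import bot
def ray(cam,uv,m=None):
    m=m or bot.camera_model(cam)
    p=cv2.undistortPoints(np.array([[uv]],float),np.array(m["K"]),np.array(m["dist"]))[0,0]
    T=np.array(m["world_from_camera"]); d=T[:3,:3]@[p[0],p[1],1]; return T[:3,3],d/np.linalg.norm(d)
def atz(cam,uv,z,m=None):
    o,d=ray(cam,uv,m); return o+d*(z-o[2])/d[2]
def proj(cam,P,m=None):
    m=m or bot.camera_model(cam); T=np.linalg.inv(np.array(m["world_from_camera"]))
    return cv2.projectPoints(np.array(P,float).reshape(-1,3),cv2.Rodrigues(T[:3,:3])[0],T[:3,3],np.array(m["K"]),np.array(m["dist"]))[0][:,0]
E
python3 - <<'E'
from h import *
for c in ["top","side"]:
    im=bot.camera(c)
    cv2.imwrite(f"pics/{c}1.png",im)
    for n in ["reader","reader_press","reader_hatch","heater","reagent","dropper","jar"]:
        for r in bot.cut_out(c,n)[:3]:
            u=r["centre"][::-1]; print(c,n,round(r["score"],2),np.round(u,1),r["mask"].sum(),atz(c,u,0.1).round(3))
    print(np.array(bot.camera_model(c)["world_from_camera"]).round(3))
o=bot.get_obs();print(o["clock"],o["eef_pos"],o["tool_rot"])
E
```

```text
top reader 0.89 [275.1 161.4] 3178 [0.599 0.147 0.1  ]
top reader 0.88 [243.4 233.5] 3309 [0.38  0.204 0.1  ]
top reader 0.73 [198.  173.2] 126 [0.537 0.362 0.1  ]
top reader_press 0.94 [240.3 229.7] 523 [0.39  0.214 0.1  ]
top reader_press 0.9 [392.6 274.6] 605 [ 0.319 -0.219  0.1  ]
top reader_press 0.84 [274.4 152. ] 460 [0.628 0.153 0.1  ]
top reader_hatch 0.75 [244.  229.7] 527 [0.391 0.204 0.1  ]
top reader_hatch 0.71 [274.3 152.1] 477 [0.627 0.153 0.1  ]
top reader_hatch 0.6 [392.1 273.9] 584 [ 0.321 -0.217  0.1  ]
top heater 0.73 [403.1 173.6] 3605 [ 0.608 -0.225  0.1  ]
top reagent 0.67 [181.1 198.4] 305 [0.458 0.395 0.1  ]
top dropper 0.55 [196.4 171. ] 118 [0.543 0.367 0.1  ]
top jar 0.68 [465.  230.4] 291 [ 0.465 -0.409  0.1  ]
[[ 0.123 -0.972  0.199  0.27 ]
 [-0.992 -0.121  0.025 -0.015]
 [-0.    -0.201 -0.98   1.18 ]
 [ 0.     0.     0.     1.   ]]
side reader 0.93 [245.7 246.8] 4814 [0.592 0.201 0.1  ]
side reader 0.9 [331.  285.9] 5731 [0.375 0.262 0.1  ]
side reader 0.82 [383.7 180.5] 2797 [ 0.311 -0.155  0.1  ]
side reader_press 0.89 [239.4 235.7] 608 [0.621 0.17  0.1  ]
side reader_press 0.86 [327.8 272.3] 686 [0.39  0.226 0.1  ]
side reader_press 0.6 [376.7 172.5] 241 [ 0.335 -0.19   0.1  ]
side reader_hatch 0.93 [241.8 232.3] 545 [0.62  0.157 0.1  ]
side reader_hatch 0.78 [326.2 268.2] 742 [0.396 0.216 0.1  ]
side reader_hatch 0.53 [380.3 171.3] 336 [ 0.326 -0.199  0.1  ]
side heater 0.68 [289.9 159.1] 2690 [ 0.601 -0.188  0.1  ]
side heater 0.59 [241.  231.9] 522 [0.622 0.157 0.1  ]
side reagent 0.8 [261.3 358. ] 866 [0.461 0.459 0.1  ]
side dropper 0.52 [230.5 338.2] 313 [0.531 0.436 0.1  ]
side jar 0.76 [341.9 145.3] 227 [ 0.464 -0.314  0.1  ]
[[-0.968 -0.168  0.188  0.288]
 [-0.252  0.59  -0.767  0.829]
 [ 0.018 -0.789 -0.614  0.785]
 [ 0.     0.     0.     1.   ]]
0.8 [ 0.20334733 -0.45679011  0.23135998] [9.78152301e-01 2.07889574e-01 2.79684183e-06 4.53705097e-05]
```

View pics/top1.png

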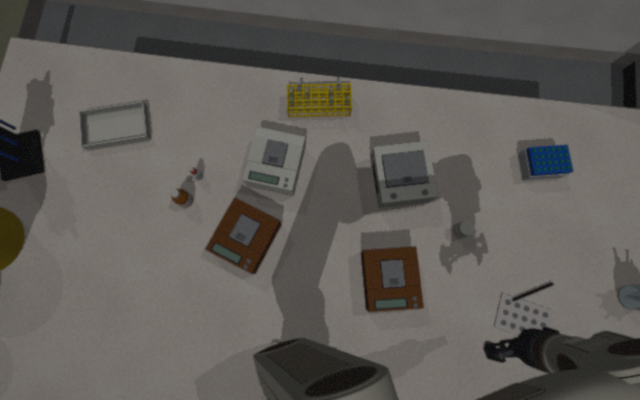

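View pics/side1.png

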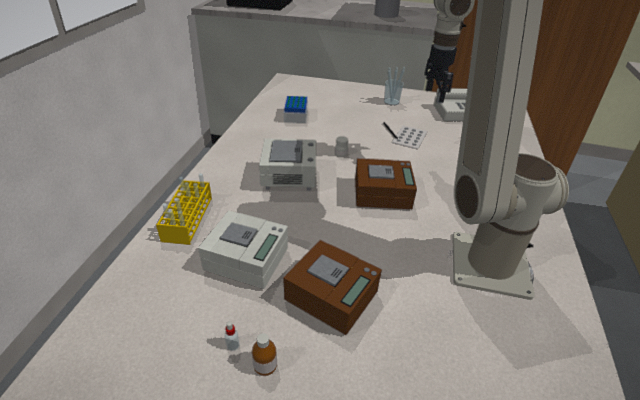

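The white reader is at top (275,161) and side (245,247), with its display facing the robot. Two brown look-alikes sit at top (243,234) and (392,275), and the heater is at (403,173). Next I triangulate the reader's hatch.

```bash
cat >> h.py <<'E'
def tri(obs):
    A=np.zeros((3,3));b=np.zeros(3);rs=[]
    for c,uv in obs:
        o,d=ray(c,uv);M=np.eye(3)-np.outer(d,d);A+=M;b+=M@o;rs.append((M,o))
    p=np.linalg.solve(A,b);return p,[np.linalg.norm(M@(p-o)) for M,o in rs]
E
python3 - <<'E'
from h import *
R={}
for c,near in [("top",(274,152)),("side",(241,233))]:
    bot.camera(c)
    for n in ["reader_hatch","reader_press"]:
        rs=[r for r in bot.cut_out(c,n) if np.hypot(*(np.array(r["centre"])[::-1]-near))<12]
        if rs: R[c]=rs[0]["mask"]; print(c,n,rs[0]["centre"],R[c].sum()); break
q={}
for c,m in R.items():
    cs=cv2.findContours(m.astype(np.uint8),0,2)[0]; k=max(cs,key=cv2.contourArea)
    for z in (.1,.115):
        P=np.array([atz(c,p[0].astype(float),z)[:2] for p in k],np.float32)
        print(c,z,cv2.minAreaRect(P*1000))
    ys,xs=np.nonzero(m); q[c]=(xs.mean(),ys.mean())
print(q,tri(list(q.items())))
m=bot.camera_model("wrist");o=bot.get_obs()
print(np.array(m["world_from_camera"]).round(3),m["K"],o["clock"])
t=bot.camera("top"); s=bot.camera("side")
a=cv2.resize(t[110:210,220:320],(400,400),interpolation=2);b=cv2.resize(s[195:295,190:290],(400,400),interpolation=2)
cv2.imwrite("pics/c.png",np.hstack([a,b]))
E
```

```text
top reader_hatch [150.9, 272.6] 469
side reader_press [231.8, 239.1] 592
top 0.1 ((627.3814697265625, 151.06085205078125), (59.96648406982422, 72.14029693603516), 84.50726318359375)
top 0.115 ((622.4149169921875, 148.75108337402344), (59.133506774902344, 71.13823699951172), 84.50725555419922)
side 0.1 ((624.8673706054688, 161.85513305664062), (69.59403228759766, 74.93446350097656), 84.53826904296875)
side 0.115 ((617.4988403320312, 176.46466064453125), (68.06964111328125, 73.29312896728516), 84.53826904296875)
{'top': (np.float64(275.19616204690834), np.float64(152.16631130063965)), 'side': (np.float64(239.05405405405406), np.float64(233.4560810810811))} (array([0.6305763 , 0.15193651, 0.08865628]), [np.float64(0.0005198035280708611), np.float64(0.0005198035280707257)])
[[ 0.407 -0.868 -0.285  0.276]
 [-0.913 -0.386 -0.129 -0.423]
 [ 0.002  0.313 -0.95   0.374]
 [ 0.     0.     0.     1.   ]] [[286.33506993   0.         318.38524905]
 [  0.         286.33506993 198.41584009]
 [  0.           0.           1.        ]] 1.05
```

View pics/c.png

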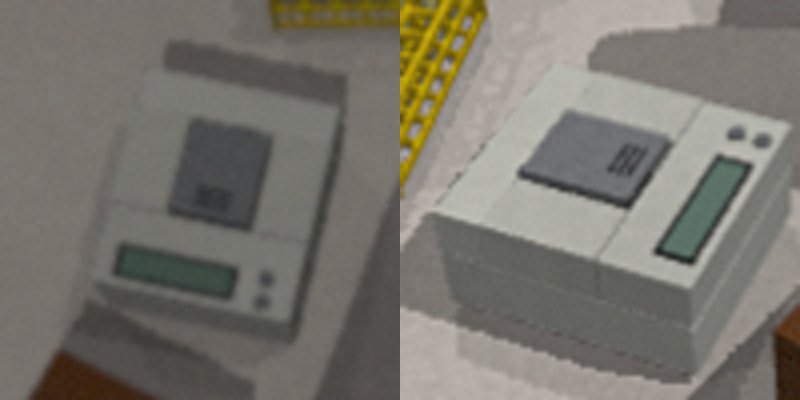

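Emit:
move_arm(
  motion=[
    {"x": 0, "y": 0, "z": -4},
    {"x": 5, "y": -3, "z": -4},
    {"x": 61.6, "y": -39.3, "z": -2, "yaw": 30},
    {"x": 61.6, "y": -39.3, "z": -2, "yaw": 30},
    {"x": 61.6, "y": -39.3, "z": -2, "yaw": 30},
    {"x": 61.6, "y": -39.3, "z": -2, "yaw": 30},
    {"x": 61.6, "y": -39.3, "z": -2, "yaw": 30},
    {"x": 61.6, "y": -39.3, "z": -2, "yaw": 30},
    {"x": 61.6, "y": -39.3, "z": -2, "yaw": 30},
    {"x": 61.6, "y": -39.3, "z": -2, "yaw": 30},
    {"x": 61.6, "y": -39.3, "z": -2, "yaw": 30},
    {"x": 61.6, "y": -39.3, "z": -2, "yaw": 30},
    {"x": 61.6, "y": -39.3, "z": -2, "yaw": 30},
    {"x": 61.6, "y": -39.3, "z": -2, "yaw": 30},
    {"x": 61.6, "y": -39.3, "z": -2, "yaw": 30},
    {"x": 61.6, "y": -39.3, "z": -2, "yaw": 30},
    {"x": 61.6, "y": -39.3, "z": -2, "yaw": 30},
  ],
  gripper=-1,
)

```text
invalid input at $.motion[0]: expected keys x, y, z, yaw
```

Run:
```python
from h import *
o=bot.get_obs();m=bot.camera_model("wrist");im=bot.camera("wrist")
cv2.imwrite("pics/w1.png",im)
print(o["clock"],o["eef_pos"],o["tool_rot"],o["ft_force"],o["grip_width"])
p,e=tri([("top",(273.0,159.0)),("side",(246.8,234.3))]);print("ribs",p,e)
print("pred px",proj("wrist",[p,[0.606,.153,.1],o["eef_pos"]],m))
for n in ["reader_hatch","reader_press"]:
    for r in bot.cut_out("wrist",n)[:2]:
        k=max(cv2.findContours(r["mask"].astype(np.uint8),0,2)[0],key=cv2.contourArea)
        print(n,r["score"],r["centre"])
        for z in (.095,.115):
            print(z,cv2.minAreaRect(np.array([atz("wrist",q[0].astype(float),z,m)[:2] for q in k],np.float32)*1000))
```

```text
1.15 [ 0.20333092 -0.456781    0.23129742] [ 9.78158853e-01  2.07858748e-01  4.87206490e-06 -1.37738519e-05] [ 0.74513643  0.04526301 -0.17006616] 0.08561005714295493
ribs [0.60805682 0.15464091 0.09373242] [np.float64(0.00014970687108347507), np.float64(0.00014970687108327826)]
pred px [[ -61.04767569 -379.33638835]
 [   3.29010485 -278.6739823 ]
 [ 319.25545881  254.73541042]]
```

View pics/w1.png

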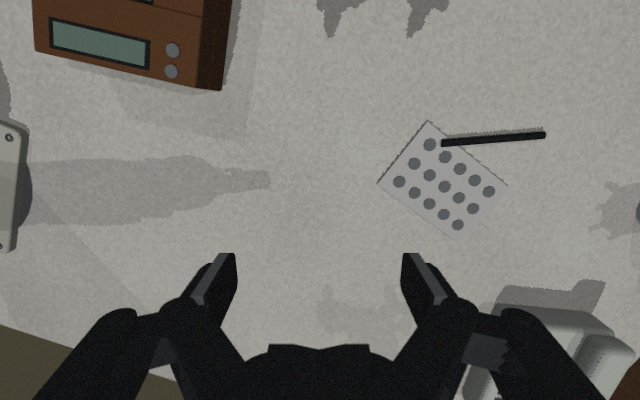

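The move was refused because every row needs all four keys, so this view is from the start pose: a brown look-alike at top left and the well plate. I'm repeating the move with full rows. The ribs triangulate to (0.608, 0.155, 0.094).

Emit:
move_arm(
  motion=[
    {"x": 0, "y": 0, "z": -4, "yaw": 0},
    {"x": 5, "y": -3, "z": -4, "yaw": 0},
    {"x": 61.6, "y": -39.3, "z": -2, "yaw": 30},
    {"x": 61.6, "y": -39.3, "z": -2, "yaw": 30},
    {"x": 61.6, "y": -39.3, "z": -2, "yaw": 30},
    {"x": 61.6, "y": -39.3, "z": -2, "yaw": 30},
    {"x": 61.6, "y": -39.3, "z": -2, "yaw": 30},
    {"x": 61.6, "y": -39.3, "z": -2, "yaw": 30},
    {"x": 61.6, "y": -39.3, "z": -2, "yaw": 30},
    {"x": 61.6, "y": -39.3, "z": -2, "yaw": 30},
    {"x": 61.6, "y": -39.3, "z": -2, "yaw": 30},
    {"x": 61.6, "y": -39.3, "z": -2, "yaw": 30},
    {"x": 61.6, "y": -39.3, "z": -2, "yaw": 30},
    {"x": 61.6, "y": -39.3, "z": -2, "yaw": 30},
    {"x": 61.6, "y": -39.3, "z": -2, "yaw": 30},
    {"x": 61.6, "y": -39.3, "z": -2, "yaw": 30},
    {"x": 61.6, "y": -39.3, "z": -2, "yaw": 30},
  ],
  gripper=-1,
)

```text
clock: 3.42
eef_pos: [0.6016, 0.0132, 0.2516]
tool_rot: [1.0, -0.001, -0.001, -0.024]
ft_force: [-0.2, 0.4, -0.4]
grip_width: 0.0001
grasp_force: 0.0
```

Run:
```python
from h import *
o=bot.get_obs();m=bot.camera_model("wrist");im=bot.camera("wrist")
cv2.imwrite("pics/w2.png",im)
print(o["clock"],o["eef_pos"],o["tool_rot"],o["ft_force"],o["grip_width"])
print("pred px",proj("wrist",[[.608,.1546,.094],[0.6045,.153,.109],o["eef_pos"]],m))
for n in ["reader_hatch","reader_press"]:
    for r in bot.cut_out("wrist",n)[:2]:
        k=max(cv2.findContours(r["mask"].astype(np.uint8),0,2)[0],key=cv2.contourArea)
        print(n,r["score"],r["centre"])
        for z in (.095,.115):
            print(z,cv2.minAreaRect(np.array([atz("wrist",q[0].astype(float),z,m)[:2] for q in k],np.float32)*1000))
```

```text
3.425 [0.60155017 0.01318802 0.25157469] [ 9.99700533e-01 -8.90054305e-04 -1.30987480e-03 -2.44200165e-02] [-0.15966622  0.42081686 -0.36943565] 8.555401702169395e-05
pred px [[197.13560167 174.544784  ]
 [192.68300762 181.15431336]
 [319.06212251 254.47048153]]
reader_hatch 0.81 [152.6, 198.4]
0.095 ((630.1674194335938, 153.23001098632812), (62.6187744140625, 73.60993957519531), 83.927978515625)
0.115 ((633.6332397460938, 143.423828125), (58.42801284790039, 68.68352508544922), 83.92796325683594)
reader_hatch 0.64 [251.9, 47.6]
0.095 ((498.2336730957031, 370.548828125), (42.231021881103516, 145.1685333251953), 26.175086975097656)
0.115 ((510.5292053222656, 346.19854736328125), (39.404685974121094, 135.45310974121094), 26.17499542236328)
reader_press 0.92 [311.7, 175.0]
0.095 ((421.3094787597656, 214.1607666015625), (38.426517486572266, 78.04768371582031), 36.96018981933594)
0.115 ((438.75311279296875, 200.2767333984375), (35.85479736328125, 72.82428741455078), 36.960147857666016)
reader_press 0.68 [154.3, 197.6]
0.095 ((630.1704711914062, 153.57723999023438), (61.09383010864258, 72.46783447265625), 83.9052734375)
0.115 ((633.6359252929688, 143.7478485107422), (57.00511169433594, 67.61786651611328), 83.90528106689453)
```

View pics/w2.png

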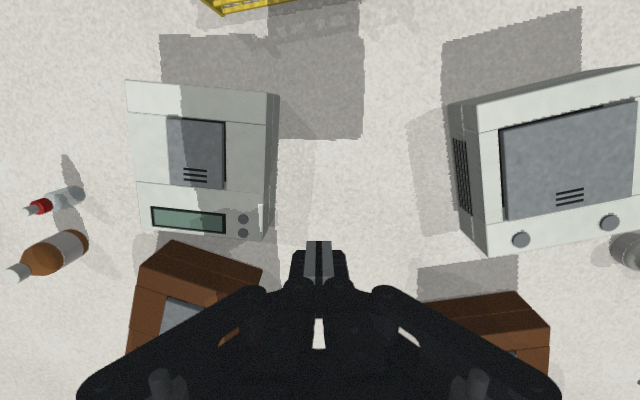

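The wrist view shows the ribs at (195,175), which agrees with the predicted (197,175). So the ribs are at about (0.608, 0.154, 0.095). The arm hadn't arrived yet, so I let it settle.

Emit:
move_arm(
  motion=[
    {"x": 0, "y": 0, "z": 0, "yaw": 0},
    {"x": 0, "y": 0, "z": 0, "yaw": 0},
  ],
)

```text
clock: 3.82
eef_pos: [0.6013, 0.0131, 0.2518]
tool_rot: [1.0, -0.001, -0.001, -0.024]
ft_force: [0.5, 0.3, 0.3]
grip_width: -0.0
grasp_force: 0.0
```

Run:
```python
from h import *
from scipy.spatial.transform import Rotation as R
o=bot.get_obs();print(o["joint_pos"],o["joint_vel"],o["eef_pos"])
r=R.from_quat(o["tool_rot"]).as_matrix();print(r.round(3))
d=np.array([.608,.154,.19])-o["eef_pos"];print("tool shift cm",(r.T@d*100).round(2))
```

```text
[-2.93939619e-03  4.44003531e-01  3.47214703e-01  1.47632574e+00
  4.88612343e-02  3.14062762e+00] [ 0.00066679  0.00171785  0.00397597 -0.00077065 -0.0004941   0.00034616] [0.60134521 0.01305595 0.25177105]
[[ 1.    -0.002 -0.002]
 [-0.002 -0.999  0.049]
 [-0.002 -0.049 -0.999]]
tool shift cm [  0.65 -13.78   6.86]
```

Joint 6 is at its limit, so that yaw can't be reached. I'll turn back by 24°.

Emit:
move_arm(
  motion=[
    {"x": 0, "y": 0, "z": 0, "yaw": -10},
    {"x": 0, "y": 0, "z": 0, "yaw": -20},
    {"x": 0, "y": 0, "z": 0, "yaw": -24},
    {"x": 0, "y": 0, "z": 0, "yaw": -24},
    {"x": 0, "y": 0, "z": 0, "yaw": -24},
    {"x": 0, "y": 0, "z": 0, "yaw": -24},
  ],
)

```text
clock: 4.58
eef_pos: [0.6015, 0.0132, 0.2516]
tool_rot: [0.978, 0.207, 0.004, -0.024]
ft_force: [0.3, -0.2, -0.8]
grip_width: 0.0
grasp_force: 0.0
```

```bash
cat > sh.py <<'E'
from h import *
from scipy.spatial.transform import Rotation as R
o=bot.get_obs();print(o["clock"],o["joint_pos"].round(3) if hasattr(o["joint_pos"],"round") else o["joint_pos"],o["eef_pos"])
r=R.from_quat(o["tool_rot"]).as_matrix();print(r.round(3))
d=np.array([.608,.154,.19])-o["eef_pos"];print("tool shift cm",(r.T@d*100).round(2))
E
python3 sh.py
```

```text
4.575 [-0.003  0.445  0.348  1.476  0.049  2.722] [0.60151242 0.01316605 0.25160846]
[[ 0.915  0.404 -0.002]
 [ 0.404 -0.913  0.049]
 [ 0.018 -0.046 -0.999]]
tool shift cm [  6.18 -12.32   6.84]
```

Emit:
move_arm(
  motion=[
    {"x": 2, "y": -4, "z": 2, "yaw": 0},
    {"x": 4, "y": -8, "z": 4, "yaw": 0},
    {"x": 6, "y": -12, "z": 6, "yaw": 0},
    {"x": 6, "y": -12, "z": 10, "yaw": 0},
    {"x": 6, "y": -12, "z": 13, "yaw": 0},
    {"x": 6, "y": -12, "z": 14, "yaw": 0},
    {"x": 6, "y": -12, "z": 14.3, "yaw": 0},
    {"x": 6, "y": -12, "z": 14.3, "yaw": 0},
    {"x": 6, "y": -12, "z": 14.3, "yaw": 0},
  ],
)

```text
clock: 5.7
eef_pos: [0.6085, 0.154, 0.1168]
tool_rot: [0.978, 0.207, 0.005, -0.024]
ft_force: [0.3, 0.4, 0.2]
grip_width: 0.0001
grasp_force: 0.0
```

```bash
python3 sh.py
python3 - <<'E'
from h import *
m=bot.camera_model("wrist")
w=bot.camera("wrist"); s=bot.camera("side")
print(proj("wrist",[[.608,.154,.095]],m))
cv2.imwrite("pics/w3.png",np.hstack([cv2.resize(w[100:300,220:420],(400,400)),cv2.resize(s[195:295,190:290],(400,400),interpolation=2)]))
E
```

```text
5.7 [0.225 0.549 0.162 1.173 0.048 2.95 ] [0.60845616 0.15398701 0.11683083]
[[ 0.914  0.405  0.   ]
 [ 0.404 -0.913  0.05 ]
 [ 0.02  -0.045 -0.999]]
tool shift cm [ 0.11 -0.35 -7.31]
[[320.3717319 238.7795521]]
```

View pics/w3.png

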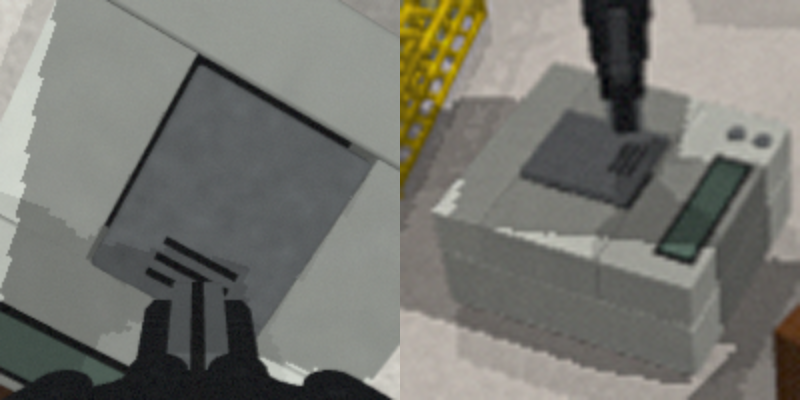

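The fingertip is over the middle of the ribs, within 2–3 mm, and the tool sits about 2 cm above the hatch. Now I go down.

Emit:
move_arm(
  motion=[
    {"x": 0, "y": 0, "z": 0.6, "yaw": 0},
    {"x": 0, "y": 0, "z": 1.2, "yaw": 0},
    {"x": 0, "y": 0, "z": 1.5, "yaw": 0},
    {"x": 0, "y": 0, "z": 1.7, "yaw": 0},
    {"x": 0, "y": 0, "z": 1.7, "yaw": 0},
  ],
)

```text
clock: 6.42
eef_pos: [0.6073, 0.1549, 0.098]
tool_rot: [0.978, 0.207, 0.004, -0.024]
ft_force: [0.3, -0.5, 0.1]
grip_width: 0.0002
grasp_force: 0.0
```

Emit:
move_arm(
  motion=[
    {"x": 0, "y": 0, "z": 0.15, "yaw": 0},
    {"x": 0, "y": 0, "z": 0.3, "yaw": 0},
    {"x": 0, "y": 0, "z": 0.3, "yaw": 0},
  ],
)

```text
clock: 6.8
eef_pos: [0.6073, 0.155, 0.0952]
tool_rot: [0.978, 0.207, 0.004, -0.024]
ft_force: [0.2, 0.1, -0.4]
grip_width: 0.0001
grasp_force: 0.0
```

Emit:
move_arm(
  motion=[
    {"x": 0, "y": 0, "z": 0.15, "yaw": 0},
    {"x": 0, "y": 0, "z": 0.3, "yaw": 0},
    {"x": 0, "y": 0, "z": 0.3, "yaw": 0},
  ],
)

```text
clock: 7.18
eef_pos: [0.6074, 0.1552, 0.0922]
tool_rot: [0.978, 0.207, 0.004, -0.024]
ft_force: [-0.1, 0.2, 0.4]
grip_width: 0.0002
grasp_force: 0.0
```

Emit:
move_arm(
  motion=[
    {"x": 0, "y": 0, "z": 0.1, "yaw": 0},
    {"x": 0, "y": 0, "z": 0.2, "yaw": 0},
    {"x": 0, "y": 0, "z": 0.2, "yaw": 0},
  ],
)

```text
clock: 7.55
eef_pos: [0.6073, 0.1552, 0.0903]
tool_rot: [0.978, 0.207, 0.004, -0.024]
ft_force: [-0.5, -0.8, 2.4]
grip_width: -0.0006
grasp_force: 1.3
```

Emit:
move_arm(
  motion=[
    {"x": 0, "y": 0, "z": 0.1, "yaw": 0},
    {"x": 0, "y": 0, "z": 0.2, "yaw": 0},
    {"x": 0, "y": 0, "z": 0.3, "yaw": 0},
    {"x": 0, "y": 0, "z": 0.4, "yaw": 0},
    {"x": 0, "y": 0, "z": 0.4, "yaw": 0},
  ],
)

```text
clock: 8.18
eef_pos: [0.6073, 0.155, 0.0892]
tool_rot: [0.978, 0.207, 0.005, -0.024]
ft_force: [-6.4, -3.6, 15.5]
grip_width: 0.0002
grasp_force: 8.0
```

The force is 15 N with little travel, so I'm checking what the fingertip is touching.

Run:
```python
from h import *
m=bot.camera_model("wrist")
w=bot.camera("wrist"); s=bot.camera("side"); o=bot.get_obs()
print(o["ft_force"],o["eef_pos"],o["joint_pos"],proj("side",[o["eef_pos"]]))
cv2.imwrite("pics/w4.png",np.hstack([cv2.resize(w[100:300,220:420],(400,400)),cv2.resize(s[195:295,190:290],(400,400),interpolation=2)]))
```

```text
[-6.18899451 -3.63013886 15.54079019] [0.60734917 0.15499142 0.08919586] [0.22685439 0.57011427 0.1223461  1.11284128 0.04752772 2.95199892] [[247.2189312  235.82602629]]
```

View pics/w4.png

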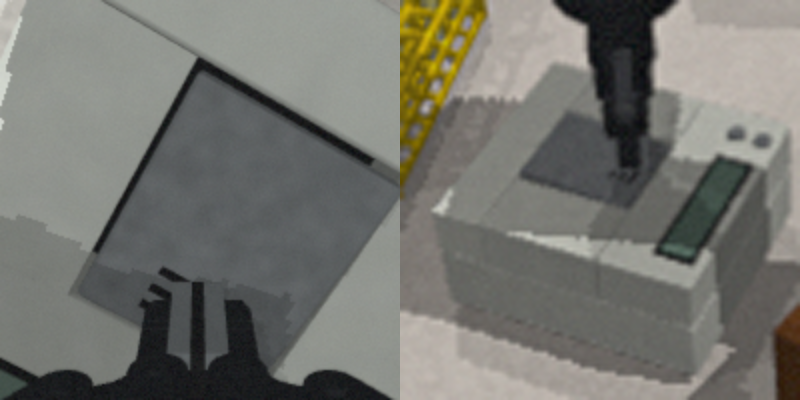

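The finger is on the ribs and the hatch is pressed in, nearly flush at the front, at 15 N. The latch should have tripped, so I'm going straight up.

Emit:
move_arm(
  motion=[
    {"x": 0.05, "y": -0.14, "z": -3, "yaw": 0},
    {"x": 0.15, "y": -0.4, "z": -8, "yaw": 0},
    {"x": 0.25, "y": -0.6, "z": -13, "yaw": 0},
    {"x": 0.35, "y": -0.8, "z": -18, "yaw": 0},
    {"x": 0.35, "y": -0.9, "z": -20, "yaw": 0},
    {"x": 0.35, "y": -0.9, "z": -20, "yaw": 0},
    {"x": 0.35, "y": -0.9, "z": -20, "yaw": 0},
    {"x": 0.35, "y": -0.9, "z": -20, "yaw": 0},
    {"x": 0.35, "y": -0.9, "z": -20, "yaw": 0},
    {"x": 0.35, "y": -0.9, "z": -20, "yaw": 0},
    {"x": 0.35, "y": -0.9, "z": -20, "yaw": 0},
    {"x": 0.35, "y": -0.9, "z": -20, "yaw": 0},
    {"x": 0.35, "y": -0.9, "z": -20, "yaw": 0},
    {"x": 0.35, "y": -0.9, "z": -20, "yaw": 0},
    {"x": 0.35, "y": -0.9, "z": -20, "yaw": 0},
    {"x": 0.35, "y": -0.9, "z": -20, "yaw": 0},
    {"x": 0.35, "y": -0.9, "z": -20, "yaw": 0},
    {"x": 0.35, "y": -0.9, "z": -20, "yaw": 0},
  ],
)

```text
clock: 10.52
eef_pos: [0.6074, 0.1553, 0.2865]
tool_rot: [0.978, 0.207, 0.004, -0.024]
ft_force: [0.6, -0.1, -0.2]
grip_width: -0.0
grasp_force: 0.0
```

Run:
```python
from h import *
w=bot.camera("wrist"); s=bot.camera("side"); o=bot.get_obs()
print(o["clock"],o["ft_force"],o["eef_pos"])
cv2.imwrite("pics/w5.png",np.hstack([cv2.resize(w[50:350,170:470],(400,400)),cv2.resize(s[180:280,190:290],(400,400),interpolation=2)]))
```

```text
10.625 [ 0.07475753 -0.67228931  0.21051067] [0.60738138 0.15530736 0.28652093]
```

View pics/w5.png

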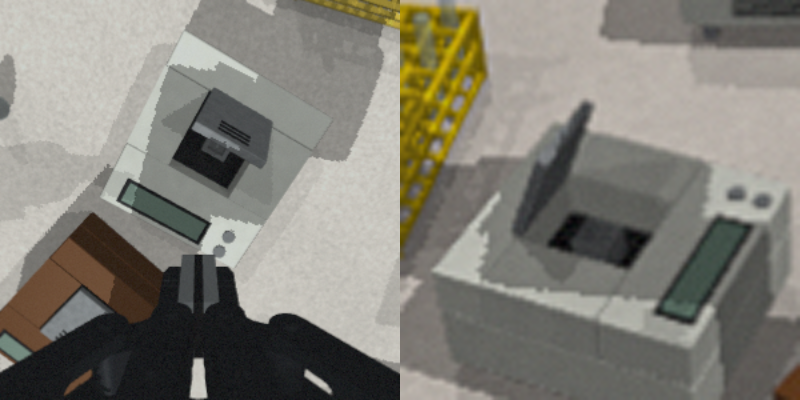

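The hatch has popped up and stands steeply open in the side view, at about crop (550,170). The hand is well clear of it. I'll wait about 3.5 s more, untouched.

Emit:
move_arm(
  motion=[
    {"x": 0, "y": 0, "z": 0, "yaw": 0},
    {"x": 0, "y": 0, "z": 0, "yaw": 0},
    {"x": 0, "y": 0, "z": 0, "yaw": 0},
    {"x": 0, "y": 0, "z": 0, "yaw": 0},
    {"x": 0, "y": 0, "z": 0, "yaw": 0},
    {"x": 0, "y": 0, "z": 0, "yaw": 0},
    {"x": 0, "y": 0, "z": 0, "yaw": 0},
    {"x": 0, "y": 0, "z": 0, "yaw": 0},
    {"x": 0, "y": 0, "z": 0, "yaw": 0},
    {"x": 0, "y": 0, "z": 0, "yaw": 0},
    {"x": 0, "y": 0, "z": 0, "yaw": 0},
    {"x": 0, "y": 0, "z": 0, "yaw": 0},
    {"x": 0, "y": 0, "z": 0, "yaw": 0},
    {"x": 0, "y": 0, "z": 0, "yaw": 0},
    {"x": 0, "y": 0, "z": 0, "yaw": 0},
    {"x": 0, "y": 0, "z": 0, "yaw": 0},
    {"x": 0, "y": 0, "z": 0, "yaw": 0},
    {"x": 0, "y": 0, "z": 0, "yaw": 0},
    {"x": 0, "y": 0, "z": 0, "yaw": 0},
    {"x": 0, "y": 0, "z": 0, "yaw": 0},
  ],
)

```text
clock: 13.12
eef_pos: [0.6074, 0.1553, 0.2865]
tool_rot: [0.978, 0.207, 0.004, -0.024]
ft_force: [-0.6, -0.0, -0.8]
grip_width: -0.0002
grasp_force: 0.0
```

Emit:
move_arm(
  motion=[
    {"x": 0, "y": 0, "z": 0, "yaw": 0},
    {"x": 0, "y": 0, "z": 0, "yaw": 0},
    {"x": 0, "y": 0, "z": 0, "yaw": 0},
    {"x": 0, "y": 0, "z": 0, "yaw": 0},
    {"x": 0, "y": 0, "z": 0, "yaw": 0},
    {"x": 0, "y": 0, "z": 0, "yaw": 0},
    {"x": 0, "y": 0, "z": 0, "yaw": 0},
    {"x": 0, "y": 0, "z": 0, "yaw": 0},
  ],
)

```text
clock: 14.12
eef_pos: [0.6074, 0.1553, 0.2865]
tool_rot: [0.978, 0.207, 0.004, -0.024]
ft_force: [1.1, 0.2, 0.3]
grip_width: 0.0003
grasp_force: 0.0
```

Run:
```python
from h import *
s=bot.camera("side")
cv2.imwrite("pics/w6.png",cv2.resize(s[180:280,190:290],(400,400),interpolation=2))
```

```text
(no output)
```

View pics/w6.png

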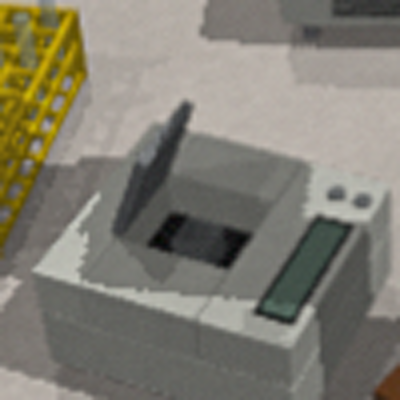

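The hatch at crop (150,170) hasn't moved since the last picture, so it has stood open and at rest for over 3 s. I'm handing the job in.

```bash
python3 -c "
from workcell import bot
print(bot.job_done())"
```

```text
the job is handed in; nothing more can be done
None
```

The reader's hatch popped open after one press and stood open, untouched, for over 3 s before I handed the job in; the arm touched nothing else, and no verdict was returned.

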